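Set the frame joiner's depth dial four clicks up

TASK

On the green frame-joining machine, push the orange lug of the black click-stop dial round with a fingertip, clockwise seen from above, exactly four clicks: never past the fourth, and leave the dial resting in that click. Then press the green button fully down with a fingertip to take over the setting, and let go of it. Only push and press: do not pinch the lug, and leave the glue bottle, the steel tub and the red moulding corner where they stand.

Things in the scene. Friction and masses are not known exactly. Their poses are not given: they have to be found in the camera images.
- joiner: green frame-joining machine, fixed on the table, 270 x 330 mm; its flat aluminium deck is 85 mm above the table. Origin: centre of its underside; x axis to its rear, y to its left, z up; its front faces the robot. Dial axis at x -60, y +75 mm; button at x -75, y -100 mm; on the rear of the deck a steel V fence 36 mm high with a gold moulding corner in it, at least 15 mm clear of the dial.
- dial_axis (a point): centre of the dial's top face, on its vertical axis, 99 mm above the table. The dial is a black horizontal disc 100 mm across on the machine's deck, its top flat and clear but for the orange lug. The point is fixed to the machine and does not turn with the dial: axes as joiner.
- dial_lug (a point): centre of the orange lug, an upright block on the dial's top: 22 mm along the radius (26 to 48 mm off the axis, this point at 37 mm), 10 mm thick round the dial, 24 mm high (99 to 123 mm above the table, this point 111 mm). Turns with the dial: x outwards along the radius, y anticlockwise, so a finger on its +y face pushes it clockwise. At the start it points to the machine's front right.
- dial (a joint): turn of the dial, rad: 0 at the start, grows clockwise seen from above. A rest every 0.3927 (22.5 degrees; one black tick on the deck per click): the fourth click is 1.571. About 3 to 7 N at the lug takes it over the hump half-way between rests; it then springs ahead of the finger to the next rest and stays there, within 0.03, when let go. It turns both ways, -1.6 to 3.2.
- enter_top (a point): centre of the top face of the round green push button, 32 mm across, in a black housing 48 mm across on the deck, to the machine's right of the dial; pressed straight down. This point is 107 mm above the table when the button is up.
- enter (a joint): travel of the green button in m: 0 up, 0.006 fully down (about 5 N); it springs up when let go.
- glue_mid (a point): glue bottle, white with orange cap, 54 mm across, 130 mm high, standing on the table at the machine's left; point at half height. Leave alone.
- tub_mid (a point): small open steel tub, 42 mm across, 30 mm high, standing on the machine's deck between the button and the dial; point at half height. Leave alone.
- corner_mid (a point): red mitred moulding corner, a 59 x 104 mm chevron 18 mm thick, lying on the table at the machine's right; point at its middle, half height. Leave alone.

How it is judged:
On the way, in this order (a step that is already met when the one before it is completed fails the run):
1. the dial rests in its fourth click clockwise (value of joint dial between 1.45 and 1.69 rad and velocity of joint dial below 0.3 rad/s), for 0.3 s.
2. the green button is pressed fully down (value of joint dial between 1.45 and 1.69 rad and value of joint enter above 0.0045 m), for 0.05 s.
At the end, for the whole second after the job is handed in: the dial is in its fourth click clockwise (joint between 1.45 and 1.69 rad), the green button has been pressed (at least 4.5 mm of its 6) and is up again (under 1.5 mm), and the bottle, tub and corner are within 20 mm of where they stood (value of joint dial between 1.45 and 1.69 rad and value of joint enter below 0.0015 m and distance of each of glue_mid, tub_mid, corner_mid from where it was at the start of the episode below 0.02 m); the robot touches nothing.
It fails at once if the dial is turned past the fourth click (over 1.80 rad, beyond the next hump) (value of joint dial above 1.8 rad).
It fails at once if the dial is turned anticlockwise by a click (under -0.25 rad) (value of joint dial below -0.25 rad).
It fails at once if the button is pressed (over 3 mm) while the dial is not in its fourth click (value of joint enter above 0.003 m and not (value of joint dial between 1.45 and 1.69 rad)).
It fails at once if the lug is pinched: the fingers press on both its pushing faces at once (over 1 N each) (contact force between the fingers and dial_c1 above 1 N and contact force between the fingers and dial_c2 above 1 N).
It fails at once if the glue bottle, steel tub or moulding corner is lifted or moved by more than 20 mm (distance of any of glue_mid, tub_mid, corner_mid from where it was at the start of the episode above 0.02 m).
It also fails if it takes over 48 s, if anything falls off the work surface, if the arm or the gripper's body presses on something with over 40 N, if the wrist force passes 120 N, or if a joint passes its speed limit or range.

ROBOT

A 6-joint arm with a two-finger parallel gripper is mounted at the origin on the work surface. World frame = base frame: x ahead of the robot, y to its left, z up, the work surface at z = 0. Lengths are in m, angles in rad, forces in N, time in s.
With the tool pointing down it reaches from about 0.325 to 0.85 m from the base axis. Payload 15.5 kg.
Tool frame: the origin (TCP) lies on the centre line of the jaws, within the pads' length; the fingertips stand 8 mm ahead of it and the grasp point (between the pads) lies 11 mm behind it; z points along the fingers, x is the direction in which the jaws open and shut, and the axes are right-handed (so a half turn about z gives the same grasp; the last joint's range is limited). The gripper opens to 91 mm and grips with 3 to 60 N. Pads are 32 mm wide; open, the fingers measure 118 mm over their backs; the gripper's body (76 mm by 178 mm) begins 60 mm behind the grasp point.
Start: joints at [-0.096, 0.494, 1.345, -0, 1.302, -0.096], TCP at [0.625, 0, 0.185] pointing down, gripper open.
Joint ranges: [-2.91, 2.91], [-0.82, 2.16], [0.22, 2.67], [-1.22, 4.37], [0.12, 2.79], [-3.08, 3.08]. Speed limits (rad/s): [1.89, 1.89, 2.57, 3.01, 3.01, 3.01].

INTERFACE

Orientations are given as a rotation vector (axis times angle).
In Python, from station import get_obs, cams, r, look_for, spot_point gives the robot as it stands. The module is installed in compiled form; this text tells all that it offers.
- The arm moves only by the tool play_rows, never from a script. Its argument "series" is a list of rows, each a list of 7 numbers: the gripper command: -1 is shut, 1 is fully open, values between are in proportion, then the shift along the tool's x, y, z normalised to -1 to 1, where 1 is 25 cm, then the turn, a rotation vector about the tool's x, y, z normalised to -1 to 1, where 1 is 60 degrees. A call has 1 to 8 rows; each row shifts and turns the commanded pose from where the row before left it, along the tool's axes as they then stand; what a row does not reach is not made up. A row lasts 1/10 s, in which the tool goes at most 50 mm and 8.59 degrees, less where a joint would pass 70% of its speed; a pose out of reach is approached as far as the arm can. A call with a number of a shift or a turn outside -1 to 1 is refused whole. A call with a gripper value outside its range is refused whole. The fingers move at their own pace and stop on an object; "grip_force" is the grip in N (left out, the last holds). Time passes only in rows, so rows that do not move let the fingers close. It gives the time, the measured TCP pose, the force and the opening at its end, in the units of the state.
- get_obs(): the state, without advancing time (a new reading comes with each control period).
- cams.grab_frame(name): name is "scene" or "side" or "wrist"; returns the picture (420x560x3 uint8, red, green, blue); there is no depth.
- cams.camera_info(name): a dict with "intrinsics" (3x3 intrinsics, pixels), "k1" (the pictures are not rectified: a ray, as slopes to the right and down, at radius r is drawn at 1 + k1 r^2 times it, then the intrinsics apply), "view" (4x4, takes a point from world to camera coordinates); the wrist camera has in their place "hand_eye" (4x4, takes a point from camera to tool coordinates, whose origin is the TCP and whose axes are the tool frame's). Camera axes: x right, y up, looking along -z (the intrinsics and any distortion apply to the point x, -y, -z); pixel columns grow to the right and rows downward; lengths in m; the calibration is good to about 2 mm. A picture is of the moment at which its call begins: read the wrist's pose just before it. camera_info takes no time and is no camera call.
- r.sign_off(): hands the job in, once; it reports no verdict.
Trained networks look in the newest picture that a camera, given by its name, has taken for a name from the list of things; names that differ only in an ending like _2 or _b are one class to them, and where a whole thing is asked for, a point or a joint stands for the part that bears it (a point fixed in the world has none). Each returns a list of dicts, best first, with "p" (0 to 1); they miss things now and then, are a little off and sometimes report something else, mostly with a low value. They report only what shows in the picture. A call takes as long as a camera call.
- look_for(camera, name): "bbox" ([left, top, right, bottom] in pixels, round what is visible of it).
- spot_point(camera, name): "location" ([column, row] in pixels: a listed point, or the origin of a listed thing).
The state is a dict: "clock": time; "qpos": joint angles; "joint_velocities": joint speeds; "tau": joint torques, N m; "ee_pos": TCP position; "tool_rot": TCP orientation; "wrist_force": force on the tool from outside, world axes, zero at the start; "torque": the same for the moment, N m; "finger_gap": finger opening in m.
Only numpy, scipy, OpenCV 4.12 (cv2) and the standard library are available. Lean on these libraries where they do the work, as an engineer would, in place of code of your own. Each camera call takes 0.05 s, during which the arm holds its last target.

## Working session

There is one attempt and no reset: what is moved stays moved. The work goes in short steps, Python scripts to look and compute and a tool call to move; the robot and the scene stay as the last step left them, time stands still between calls to the robot, and variables do not carry over. Pictures are saved under pics/ and viewed, and the job is handed in when it is done.

Besides the shell and the picture viewer there is one more tool, called after "Request:" as a command line: name --pt "numbers of a row" for each row, then --argument value for the rest. play_rows: Moves the arm, as the interface text tells. Scaled input: -1 to 1 covers 25 cm each way for a shift and 60 degrees each way for a turn. Its arguments: {"type":"object","properties":{"series":{"type":"array","items":{"type":"array","items":{"type":"number"}}},"grip_force":{"type":"number"}},"required":["series"]}

```bash
mkdir -p pics
cat > h.py <<'E'
import numpy as np, cv2
from scipy.spatial.transform import Rotation as R
from station import get_obs, cams, r, look_for, spot_point
def save(name,fn):
    im=cams.grab_frame(name); cv2.imwrite('pics/'+fn,im[:,:,::-1]); return im
def info(cam,obs=None):
    i=cams.camera_info(cam); K=np.array(i['intrinsics']);k1=i['k1']
    if 'view' in i: V=np.array(i['view'])
    else:
        T=np.eye(4);T[:3,:3]=R.from_rotvec(obs['tool_rot']).as_matrix();T[:3,3]=obs['ee_pos']
        V=np.linalg.inv(T@np.array(i['hand_eye']))
    return K,k1,V
def ray(cam,px,obs=None):
    K,k1,V=info(cam,obs)
    s=cv2.undistortPoints(np.array([[px]],float),K,np.array([k1,0,0,0,0.]))[0,0]
    d=V[:3,:3].T@np.array([s[0],-s[1],-1]); o=-V[:3,:3].T@V[:3,3]
    return o,d
def atz(cam,px,z,obs=None):
    o,d=ray(cam,px,obs); return o+d*(z-o[2])/d[2]
def proj(cam,P,obs=None):
    K,k1,V=info(cam,obs); c=V[:3,:3]@np.array(P)+V[:3,3]
    s=np.array([c[0],-c[1]])/-c[2]; s=s*(1+k1*(s@s)); return (K@np.array([s[0],s[1],1]))[:2]
E
python3 - <<'E'
from h import *
np.set_printoptions(precision=4,suppress=True)
o=get_obs();print({k:np.round(v,4) for k,v in o.items()})
Z=dict(joiner=0,dial_axis=.099,dial_lug=.111,enter_top=.107,glue_mid=.065,tub_mid=.1,corner_mid=.009)
for c in ['scene','side','wrist']:
    save(c,c+'1.png'); 
    for n,z in Z.items():
        for d in spot_point(c,n)[:2]:
            print(c,n,np.round(d['location']),round(d['p'],2),atz(c,d['location'],z,o))
E
```

```text
{'clock': np.float64(0.0), 'qpos': array([-0.0955,  0.4942,  1.3461,  0.    ,  1.3024, -0.0955]), 'joint_velocities': array([-0.0002,  0.0005, -0.0011, -0.0001,  0.0014,  0.0016]), 'tau': array([ -0.0011, -87.8815, -38.1857,   0.0705,   0.0534,  -0.0002]), 'ee_pos': array([0.6246, 0.    , 0.1839]), 'tool_rot': array([-3.1415,  0.    ,  0.0018]), 'wrist_force': array([-1.298 ,  0.2089,  0.3304]), 'torque': array([-0.0203, -0.0381, -0.0303]), 'finger_gap': np.float64(0.0915)}
scene dial_axis [281. 193.] 0.65 [0.5264 0.024  0.099 ]
scene dial_lug [272. 179.] 0.8 [0.4833 0.007  0.111 ]
scene enter_top [206. 189.] 0.54 [ 0.4939 -0.1559  0.107 ]
scene glue_mid [347. 188.] 0.59 [0.4895 0.2031 0.065 ]
scene glue_mid [282. 189.] 0.44 [0.4705 0.0345 0.065 ]
scene tub_mid [241. 198.] 0.57 [ 0.5309 -0.0738  0.1   ]
scene corner_mid [148. 239.] 0.98 [ 0.5483 -0.3114  0.009 ]
side joiner [303. 271.] 0.87 [ 0.5759 -0.0506 -0.    ]
side joiner [379. 345.] 0.59 [ 0.5414 -0.3038  0.    ]
side dial_axis [258. 236.] 0.9 [0.5066 0.0279 0.099 ]
side dial_lug [257. 244.] 0.84 [0.4794 0.0005 0.111 ]
side enter_top [200. 218.] 0.75 [0.4431 0.1573 0.107 ]
side enter_top [312. 280.] 0.66 [ 0.4925 -0.1507  0.107 ]
side glue_mid [200. 218.] 0.84 [0.4719 0.1995 0.065 ]
side glue_mid [314. 281.] 0.43 [ 0.525 -0.129  0.065]
side tub_mid [301. 256.] 0.66 [ 0.5327 -0.081   0.1   ]
side corner_mid [379. 345.] 0.94 [ 0.5344 -0.308   0.009 ]
wrist joiner [237. 227.] 0.77 [ 0.5658 -0.0465  0.    ]
wrist dial_axis [156. 188.] 0.79 [0.5066 0.0243 0.099 ]
```

```bash
python3 -c "
import cv2,numpy as np
a=[cv2.imread('pics/%s1.png'%c) for c in ('scene','side','wrist')]
cv2.imwrite('pics/w1b.png',cv2.resize(a[2],(784,588)))
cv2.imwrite('pics/s1b.png',cv2.resize(a[0][130:280,120:380],None,fx=3,fy=3,interpolation=2))
cv2.imwrite('pics/d1b.png',cv2.resize(a[1][190:370,170:420],None,fx=3,fy=3,interpolation=2))"
```

```text
(no output)
```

View pics/w1b.png

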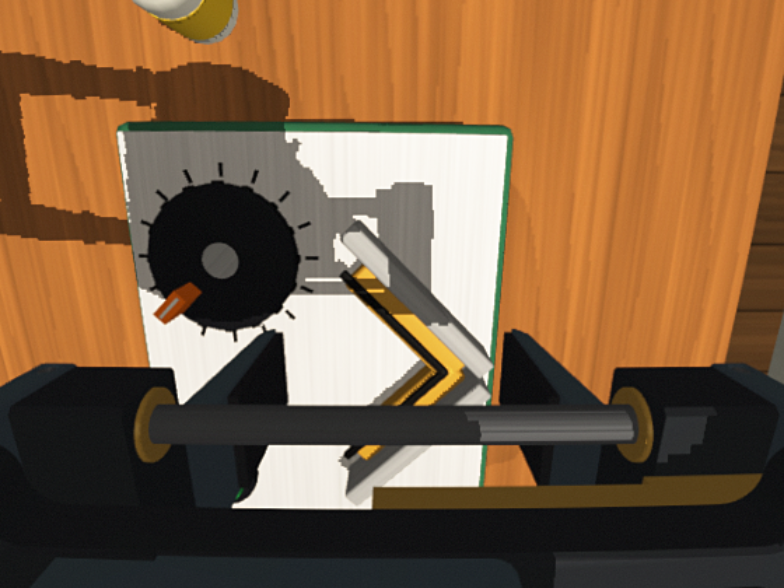

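View pics/s1b.png

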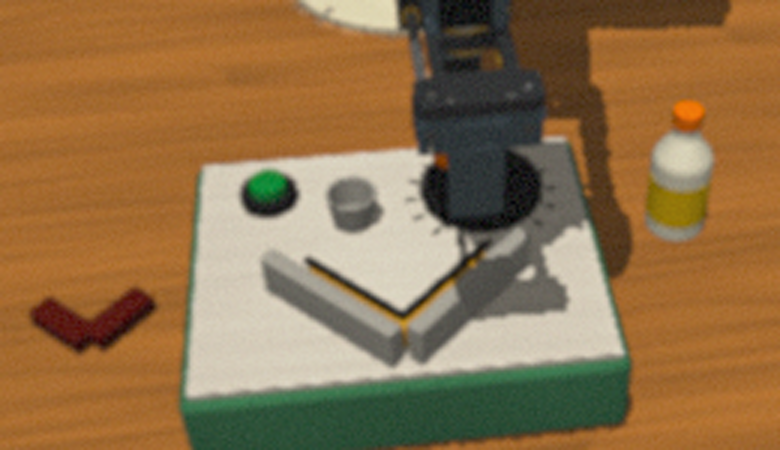

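View pics/d1b.png

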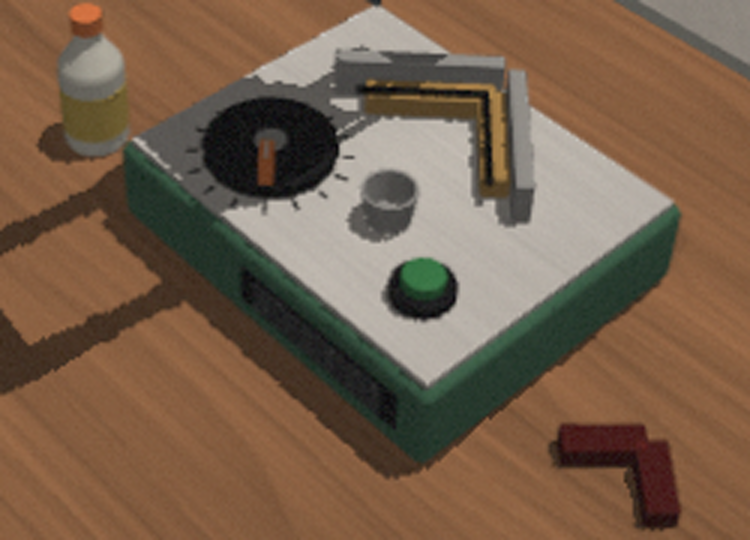

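The wrist picture shows the dial hub at about (220,260), the lug pointing to the lower left (front right), and the ticks. The button lies outside this view. I'll raise and shift the arm for a clear second measurement, shutting the fingers on the way.

Request:
play_rows --pt "-1 -0.1 0.1 -0.15 0 0 0" --pt "-1 -0.1 0.1 -0.15 0 0 0" --pt "-1 -0.1 0.1 -0.15 0 0 0" --pt "-1 -0.1 0.1 0 0 0 0" --pt "-1 0 0.0 0 0 0 0" --pt "-1 0 0 0 0 0 0" --grip_force 20

```text
clock: 1.8
ee_pos: [0.527, -0.0981, 0.294]
tool_rot: [-3.142, 0.002, -0.001]
wrist_force: [-0.0, -0.3, -0.2]
finger_gap: 0.0461
```

Run:
```python
from h import *
np.set_printoptions(precision=4,suppress=True)
o=get_obs();print(o['clock'],o['ee_pos'],o['tool_rot'],o['finger_gap'],o['wrist_force'])
print(cams.camera_info('wrist')['hand_eye'])
Z=dict(joiner=0,dial_axis=.099,dial_lug=.111,enter_top=.107,glue_mid=.065,tub_mid=.1,corner_mid=.009)
for c in ['scene','side','wrist']:
    im=save(c,c+'2.png'); 
    for n,z in Z.items():
        for d in spot_point(c,n)[:2]:
            print(c,n,np.round(d['location']),round(d['p'],2),atz(c,d['location'],z,o))
    if c=='wrist': cv2.imwrite('pics/w2b.png',cv2.resize(im[:,:,::-1],(784,588)))
```

```text
1.8 [ 0.527  -0.0981  0.294 ] [-3.1416  0.0021 -0.001 ] 0.046117688569731266 [-0.0466 -0.3405 -0.2211]
[[ 1.      0.0001 -0.0003 -0.0017]
 [-0.     -0.961  -0.2764 -0.0794]
 [-0.0003  0.2764 -0.961  -0.2   ]
 [ 0.      0.      0.      1.    ]]
scene joiner [252. 239.] 0.9 [ 0.5763 -0.0559  0.    ]
scene dial_axis [280. 194.] 0.56 [0.5293 0.0206 0.099 ]
scene dial_lug [270. 178.] 0.88 [0.4794 0.0026 0.111 ]
scene enter_top [210. 189.] 0.49 [ 0.496  -0.1465  0.107 ]
scene glue_mid [350. 188.] 0.93 [0.4915 0.2117 0.065 ]
scene tub_mid [239. 194.] 0.67 [ 0.5173 -0.0781  0.1   ]
scene corner_mid [269. 178.] 0.44 [0.3523 0.0112 0.009 ]
side joiner [299. 273.] 0.66 [ 0.5634 -0.0483  0.    ]
side dial_axis [259. 237.] 0.82 [0.5063 0.0246 0.099 ]
side dial_lug [260. 245.] 0.78 [ 0.4812 -0.0071  0.111 ]
side enter_top [313. 279.] 0.56 [ 0.4967 -0.15    0.107 ]
side glue_mid [201. 217.] 0.78 [0.4735 0.2    0.065 ]
side tub_mid [301. 254.] 0.64 [ 0.5352 -0.0779  0.1   ]
side tub_mid [259. 246.] 0.21 [0.4861 0.0031 0.1   ]
wrist joiner [304. 146.] 0.85 [ 0.5612 -0.0491  0.    ]
wrist dial_axis [263.  88.] 0.57 [0.5044 0.0237 0.099 ]
wrist dial_lug [245. 107.] 0.56 [0.484  0.0022 0.111 ]
wrist dial_lug [281. 176.] 0.28 [ 0.5254 -0.0792  0.111 ]
wrist enter_top [255. 228.] 0.71 [ 0.4918 -0.1474  0.107 ]
wrist tub_mid [280. 176.] 0.6 [ 0.5243 -0.0806  0.1   ]
```

View pics/w2b.png

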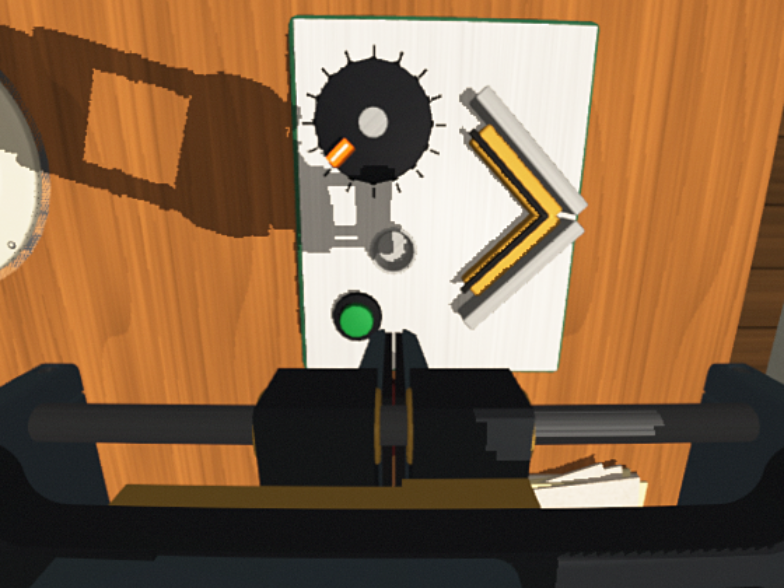

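View pics/scene2.png

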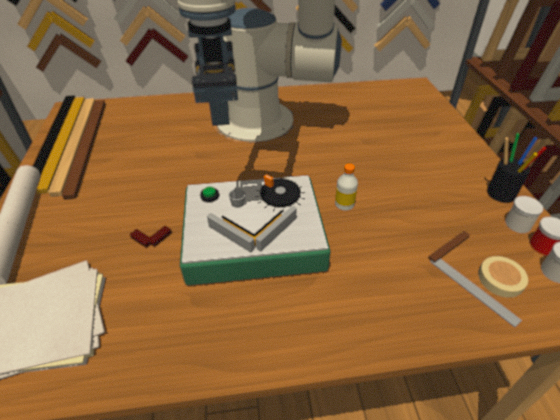

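The wrist picture now shows the dial hub at about (373,121), the lug at (341,152), the button at (356,321) and the tub at (393,250), all in enlarged pixels. I'll refine these by colour.

```bash
cat >> h.py <<'E'
def blob(im,lo,hi,box=None):
    h=cv2.cvtColor(im,cv2.COLOR_RGB2HSV); m=cv2.inRange(h,lo,hi)
    if box: 
        b=np.zeros_like(m); b[box[1]:box[3],box[0]:box[2]]=1; m=m*b
    n,l,s,c=cv2.connectedComponentsWithStats(m); 
    if n<2: return None,m
    k=1+np.argmax(s[1:,4]); return (l==k).astype(np.uint8),s[k]
E
python3 - <<'E'
from h import *
np.set_printoptions(precision=4,suppress=True)
o=get_obs()
im=cv2.imread('pics/wrist2.png')[:,:,::-1].copy()
# green button
m,s=blob(im,(50,120,80),(80,255,255),(220,190,290,250)); M=cv2.moments(m,True);c=(M['m10']/M['m00'],M['m01']/M['m00']);print('btn',s,c,atz('wrist',c,.107,o))
# lug
m,s=blob(im,(3,150,100),(20,255,255),(228,92,258,124));
pts=cv2.findContours(m,0,1)[0][0]; rr=cv2.minAreaRect(pts); bp=cv2.boxPoints(rr); print('lug',s,[atz('wrist',p,.123,o)[:2] for p in bp])
# gray hub
h=cv2.cvtColor(im,cv2.COLOR_RGB2HSV); m=cv2.inRange(h,(0,0,70),(180,60,255))[75:100,253:281]; M=cv2.moments(m,True);c=(253+M['m10']/M['m00'],75+M['m01']/M['m00']);print('hub',M['m00'],c,atz('wrist',c,.099,o))
# deck corners from 784 view
for p in [(291,17),(597,24),(305,368),(557,371)]: print(atz('wrist',(p[0]/1.4,p[1]/1.4),.085,o))
E
python3 -c "
import cv2
a=cv2.imread('pics/wrist2.png')[30:140,200:320]
cv2.imwrite('pics/w2c.png',cv2.resize(a,None,fx=5,fy=5,interpolation=0))"
```

```text
btn [243 218  24  23 433] (254.33949191685912, 229.02771362586606) [ 0.4913 -0.1482  0.107 ]
lug [233  98  21  22 204] [array([ 0.4694, -0.0034]), array([0.4863, 0.0121]), array([0.4956, 0.003 ]), array([ 0.4787, -0.0127])]
hub 389.0 (266.10796915167094, 86.84575835475579) [0.5084 0.0259 0.099 ]
[0.4409 0.1101 0.085 ]
[0.6968 0.1062 0.085 ]
[ 0.4361 -0.2064  0.085 ]
[ 0.6935 -0.21    0.085 ]
```

View pics/w2c.png

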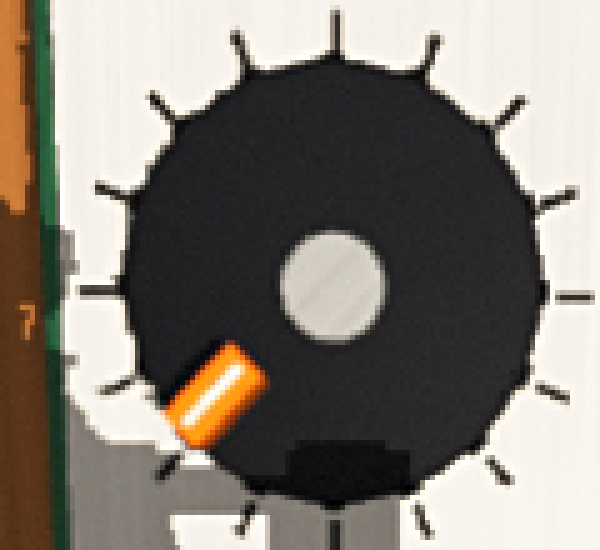

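Everything agrees:
- Axis at (0.508, 0.026), machine yaw about -0.9°.
- Lug at -135°, radius 37 mm.
- Button at (0.491, -0.148).

Next I go above the pre-push point and turn so the finger's narrow side faces the lug.

Request:
play_rows --pt "-1 -0.024 -0.076 0.12 0 0 0" --pt "-1 -0.024 -0.076 0.12 0 0 0" --pt "-1 -0.024 -0.076 0.12 0 0 -0.125" --pt "-1 0 0 0 0 0 -0.125" --pt "-1 0 0 0 0 0 -0.125" --pt "-1 0 0 0 0 0 -0.125" --pt "-1 0 0 0 0 0 -0.125" --pt "-1 0 0 0 0 0 -0.125"

```text
clock: 3.8
ee_pos: [0.5093, -0.0407, 0.2037]
tool_rot: [2.899, 1.21, 0.0]
wrist_force: [-0.2, 0.1, 0.4]
finger_gap: 0.0001
```

```bash
cat > st.py <<'E'
from h import *
import sys
np.set_printoptions(precision=4,suppress=True)
A=np.array([.508,.0258])
o=get_obs();T=R.from_rotvec(o['tool_rot']).as_matrix()
print('t',o['clock'],o['ee_pos'],'gap',o['finger_gap'],'F',o['wrist_force'],'xang',np.degrees(np.arctan2(T[1,0],T[0,0])),'tilt',np.degrees(np.arccos(-T[2,2])))
A3=np.append(A,o['ee_pos'][2]); print('rel A in tool (mm)',1000*T.T@(o['ee_pos']-A3))
im=save('wrist','w_%s.png'%sys.argv[1]); big=cv2.resize(im,(784,588))[:,:,::-1].copy(); cv2.imwrite('pics/wb_%s.png'%sys.argv[1],big)
m,s=blob(im,(3,150,100),(20,255,255),None)
import numpy as np
h=cv2.cvtColor(im,cv2.COLOR_RGB2HSV); mm=cv2.inRange(h,(3,170,100),(20,255,255))
# lug region: within 60mm of A
c=proj('wrist',[*A,.117],o); b=np.zeros_like(mm); cv2.circle(b,(int(c[0]),int(c[1])),int(np.linalg.norm(proj('wrist',[A[0]+.055,A[1],.117],o)-c)),1,-1)
mm=mm*b; n,l,st,ce=cv2.connectedComponentsWithStats(mm)
if n>1:
    k=1+np.argmax(st[1:,4]); g=(l==k).astype(np.uint8)
    bp=cv2.boxPoints(cv2.minAreaRect(cv2.findContours(g,0,1)[0][0])); P=np.array([atz('wrist',p,.121,o)[:2] for p in bp])
    d=P.mean(0)-A; print('lug area',st[k,4],'c',P.mean(0),'r',np.hypot(*d),'ang',np.degrees(np.arctan2(d[1],d[0])))
E
python3 st.py 3
```

```text
t 3.8 [ 0.5093 -0.0407  0.2037] gap 9.266846623467734e-05 F [-0.24    0.0902  0.3745] xang 45.31446969737141 tilt 0.006015082984399028
rel A in tool (mm) [-46.393   47.725    0.0013]
lug area 294 c [0.481  0.0004] r 0.037067393766836966 ang -136.6598010465996
```

View pics/wb_3.png

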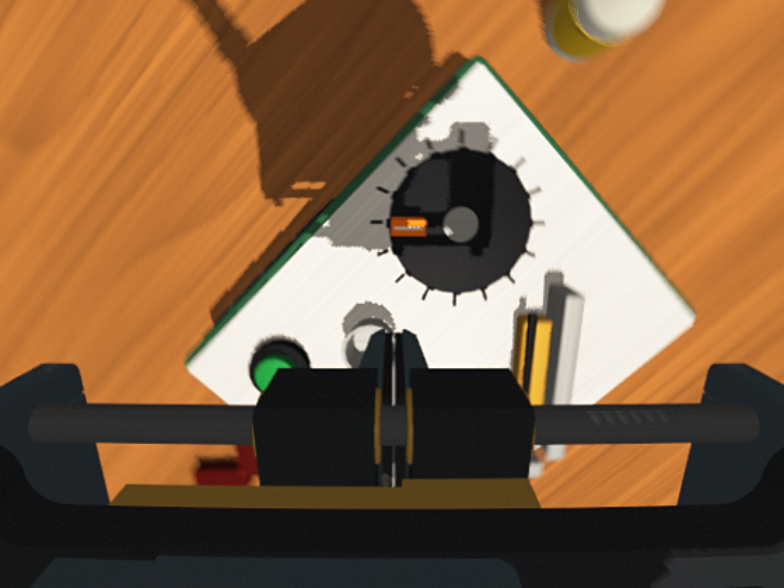

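The wrist view shows the fingers shut. The lug is radial along the image row at about (408,226), and the tub at (370,345) is off to the side. I'll shift to the pre-push point and go down.

Request:
play_rows --pt "-1 0.019 -0.035 0 0 0 0" --pt "-1 0.019 -0.035 0 0 0 0" --pt "-1 0 0 0.09 0 0 0" --pt "-1 0 0 0.09 0 0 0" --pt "-1 0 0 0.09 0 0 0" --pt "-1 0 0 0.06 0 0 0" --pt "-1 0 0 0.03 0 0 0" --pt "-1 0 0 0 0 0 0"

```text
clock: 4.65
ee_pos: [0.503, -0.0211, 0.1131]
tool_rot: [-2.902, -1.2, 0.002]
wrist_force: [-0.7, -0.3, 0.3]
finger_gap: 0.0003
```

```bash
python3 st.py 4
```

```text
t 4.65 [ 0.503  -0.0211  0.1131] gap 0.0002837884067335113 F [-0.7424 -0.2727  0.2684] xang 44.93153795931907 tilt 0.08394536130951892
rel A in tool (mm) [-36.6538  29.6354  -0.0056]
lug area 657 c [0.4805 0.0012] r 0.03686992607906043 ang -138.13009608488227
```

View pics/wb_4.png

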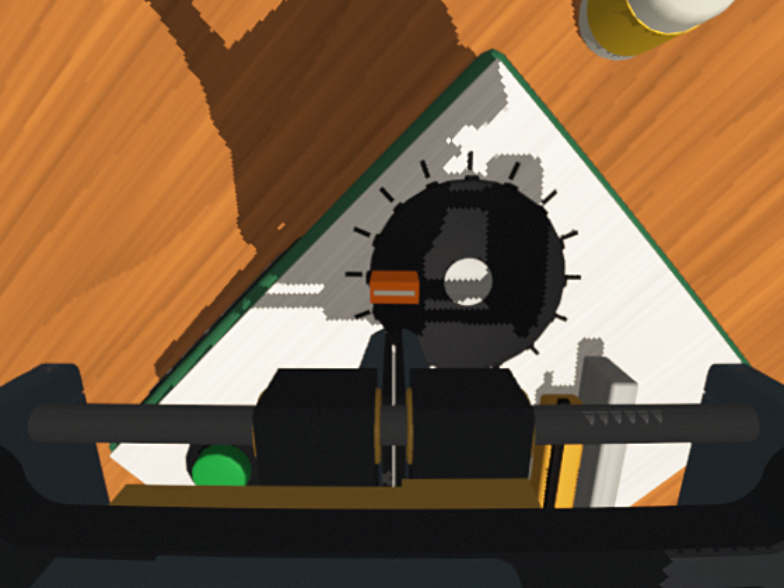

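The finger stands about 9 mm behind the lug's pushing face. The lug is at (395,287) and the fingertip at (394,335). I'll make contact and orbit about 15°.

Request:
play_rows --pt "-1 0 -0.018 0 0 0 0" --pt "-1 0 -0.017 0 0 0 0" --pt "-1 -0.0042 -0.0079 0 0 0 0.05" --pt "-1 -0.0042 -0.0079 0 0 0 0.05" --pt "-1 -0.0042 -0.0079 0 0 0 0.05" --pt "-1 -0.0042 -0.0079 0 0 0 0.05" --pt "-1 -0.0042 -0.0079 0 0 0 0.05" --pt "-1 0 0 0 0 0 0"

```text
clock: 5.5
ee_pos: [0.4869, -0.0108, 0.1142]
tool_rot: [3.035, 0.811, 0.001]
wrist_force: [-0.1, -0.4, 0.6]
finger_gap: 0.0004
```

```bash
python3 st.py 5
```

```text
t 5.5 [ 0.4869 -0.0108  0.1142] gap 0.000413598175534105 F [-0.0811 -0.4003  0.572 ] xang 29.936661220071077 tilt 0.03366475102721342
rel A in tool (mm) [-36.5594  21.2122  -0.0106]
lug area 554 c [0.4803 0.002 ] r 0.036504834896317145 ang -139.3319668521927
```

View pics/wb_5.png

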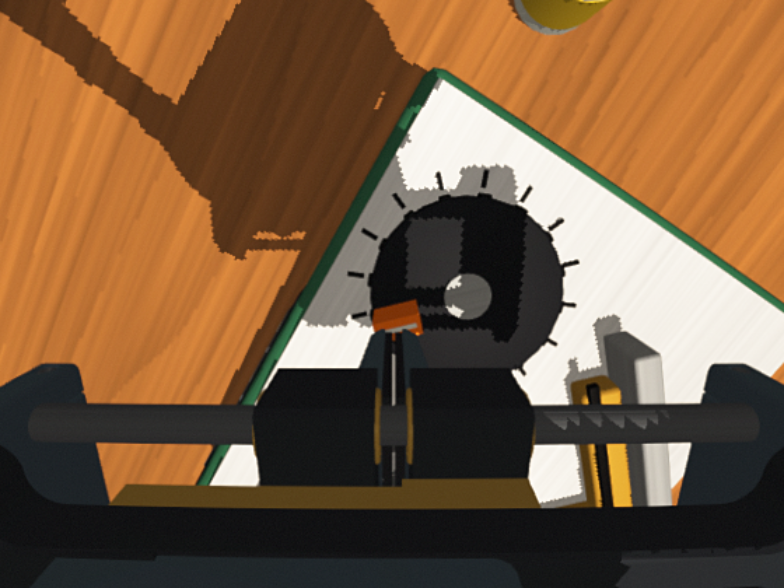

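The lug hasn't moved: it still points at its starting tick, there is no force, and the tool is rotated 15°. The fingertip must be narrower across than I assumed, so I'll check by projecting it.

Run:
```python
from h import *
o=get_obs();T=R.from_rotvec(o['tool_rot']).as_matrix()
im=cv2.imread('pics/wb_5.png')
for y in (-16,-11,-6,0,6):
  for x in (-13,13):
    p=proj('wrist',o['ee_pos']+T@np.array([x,y,8])/1000,o)*1.4; print(x,y,p.round()); cv2.circle(im,(int(p[0]),int(p[1])),2,(255,0,255),-1)
for th in (-136,-147,-158):
  u=np.array([np.cos(np.radians(th)),np.sin(np.radians(th))]);t=np.array([-u[1],u[0]])
  for a,b in ((26,5),(48,5),(26,-5),(48,-5)):
    q=np.append(np.array([.508,.0258])+(a*u+b*t)/1000,.123); p=proj('wrist',q,o)*1.4
    cv2.circle(im,(int(p[0]),int(p[1])),1,{-136:(0,255,0),-147:(255,255,0),-158:(255,0,0)}[th],-1)
cv2.imwrite('pics/z5.png',cv2.resize(im[240:400,300:520],None,fx=3.5,fy=3.5))
```

```text
-13 -16 [369. 310.]
13 -16 [421. 310.]
-13 -11 [369. 319.]
13 -11 [421. 319.]
-13 -6 [369. 329.]
13 -6 [421. 329.]
-13 0 [369. 340.]
13 0 [420. 340.]
-13 6 [369. 351.]
13 6 [420. 351.]
```

View pics/z5.png

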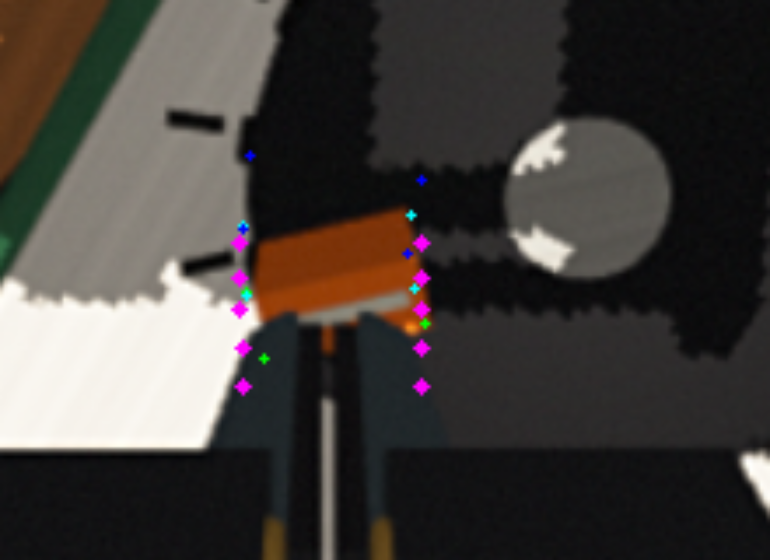

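Run:
```python
from h import *
import copy
o=get_obs()
im=cams.grab_frame('side')
T=R.from_rotvec(o['tool_rot']).as_matrix(); b=im[:,:,::-1].copy()
c=proj('side',o['ee_pos'],o); print(c)
x0,y0=int(c[0])-50,int(c[1])-50
z=cv2.resize(b[y0:y0+90,x0:x0+110],None,fx=7,fy=6.6,interpolation=2)
cv2.imwrite('pics/side5.png',z)
o1=dict(ee_pos=np.array([.6246,0,.1839]),tool_rot=np.array([-3.1415,0,.0018]))
T=R.from_rotvec(o1['tool_rot']).as_matrix()
a=cv2.imread('pics/w1b.png')
for x in (-46,46):
  for y in (-16,0,16):
    for zz in (8,-11,-30):
      p=proj('wrist',o1['ee_pos']+T@np.array([x,y,zz])/1000,o1)*1.4
      cv2.circle(a,(int(p[0]),int(p[1])),3,{8:(255,0,255),-11:(255,255,0),-30:(0,255,0)}[zz],-1)
cv2.imwrite('pics/w1m.png',a[280:560])
```

```text
[263.32998557 243.99429014]
```

View pics/side5.png

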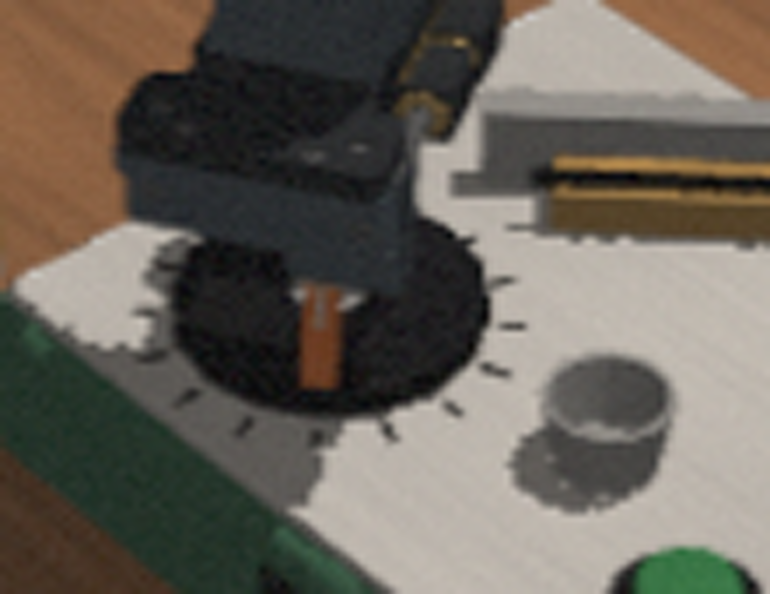

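View pics/w1m.png

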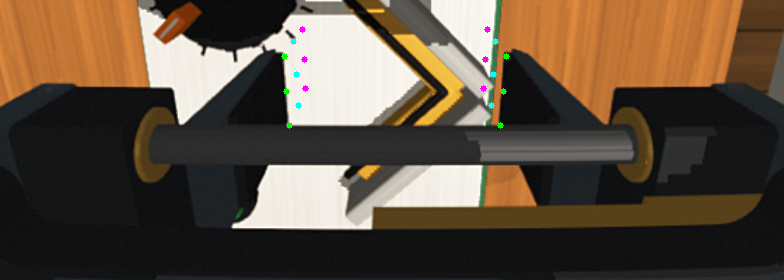

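Run:
```python
from h import *
o=get_obs()
T=R.from_rotvec(o['tool_rot']).as_matrix()
for cam in ('side','scene'):
    im=cams.grab_frame(cam)[:,:,::-1].copy()
    c=proj(cam,o['ee_pos'],o); S=6
    x0,y0=int(c[0])-65,int(c[1])-70
    z=cv2.resize(im[y0:y0+95,x0:x0+130],None,fx=S,fy=S,interpolation=2)
    def d(P,col):
        p=(proj(cam,o['ee_pos']+T@(np.array(P)/1000.),o)-[x0,y0]+.5)*S; cv2.circle(z,(int(p[0]),int(p[1])),4,col,-1)
    for x in(-13.5,13.5):
        for y in (-16,16): d((x,y,8),(255,0,255)); d((x,y,-30),(0,255,0))
    for x in(-89,89):
        for y in (-38,38): d((x,y,-71),(255,255,0))
    for x in(-38,38):
        for y in (-89,89): d((x,y,-71),(0,255,255))
    cv2.imwrite('pics/ov_%s.png'%cam,z)
print(-info('side')[2][:3,:3].T@info('side')[2][:3,3],-info('scene')[2][:3,:3].T@info('scene')[2][:3,3])
```

```text
[-0.06881549 -0.63386304  0.89128042] [ 1.26253404 -0.07145472  0.74652197]
```

View pics/ov_side.png

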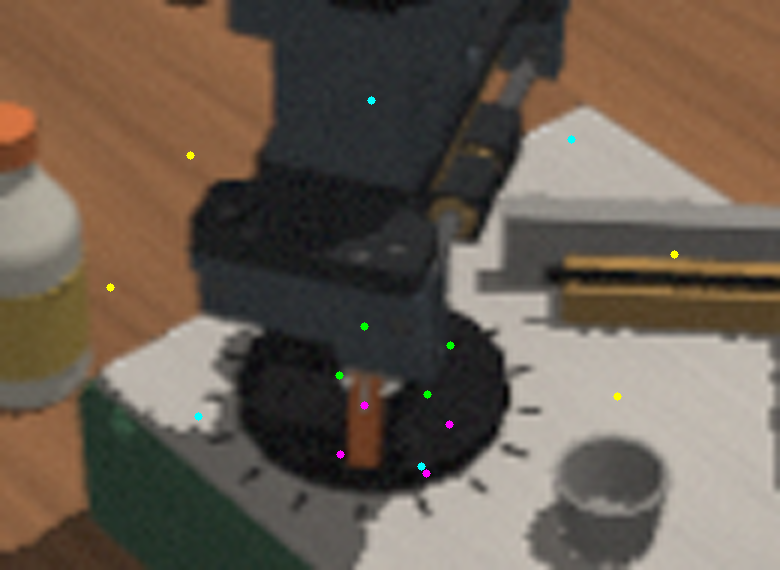

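View pics/ov_scene.png

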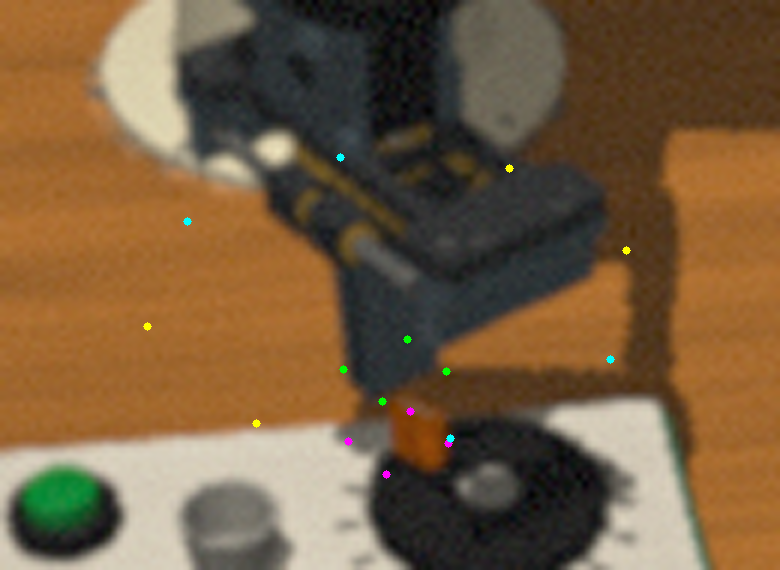

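Both fixed views show the fingertips about 40 mm higher than the stated tool geometry puts them. The tips end near tool z = -36 mm, at about (375,390) in the scene crop, so they passed above the lug. I'll undo the orbit and check before going lower.

Request:
play_rows --pt "-1 0.0042 0.0079 0 0 0 -0.05" --pt "-1 0.0042 0.0079 0 0 0 -0.05" --pt "-1 0.0042 0.0079 0 0 0 -0.05" --pt "-1 0.0042 0.0079 0 0 0 -0.05" --pt "-1 0.0042 0.0079 0 0 0 -0.05" --pt "-1 0 0.02 0 0 0 0" --pt "-1 0 0.02 0 0 0 0" --pt "-1 0 0 0 0 0 0"

```text
clock: 6.5
ee_pos: [0.5049, -0.0236, 0.1137]
tool_rot: [2.903, 1.2, 0.001]
wrist_force: [0.5, -0.8, 0.1]
finger_gap: 0.0004
```

```bash
cat > ov.py <<'E'
from h import *
import sys
o=get_obs(); tag=sys.argv[1]; zt=float(sys.argv[2])
T=R.from_rotvec(o['tool_rot']).as_matrix()
print(o['clock'],o['ee_pos'],o['wrist_force'],o['qpos'])
out=[]
for cam in ('side','scene'):
    im=cams.grab_frame(cam)[:,:,::-1].copy()
    c=proj(cam,o['ee_pos'],o); S=5
    x0,y0=int(c[0])-40,int(c[1])-65
    z=cv2.resize(im[y0:y0+110,x0:x0+78],None,fx=S,fy=S,interpolation=2)
    def d(P,col):
        p=(proj(cam,o['ee_pos']+T@(np.array(P)/1000.),o)-[x0,y0]+.5)*S; cv2.circle(z,(int(p[0]),int(p[1])),3,col,-1)
    for x in(-13.5,13.5):
        for y in (-16,16): d((x,y,zt),(0,255,0))
    out.append(z)
cv2.imwrite('pics/ov_%s.png'%tag,np.hstack(out))
E
python3 ov.py 6 -36;python3 st.py 6
```

```text
6.5 [ 0.50487137 -0.02362535  0.11369066] [ 0.46632515 -0.7615156   0.12649657] [-1.64910046e-01  4.16718788e-01  1.72361513e+00 -7.25344507e-05
  1.00075551e+00 -9.48817689e-01]
t 6.6 [ 0.5042 -0.0232  0.1136] gap 0.0006166711373056966 F [-0.7306 -0.0429  0.621 ] xang 44.946421793718585 tilt 0.0060362643340009965
rel A in tool (mm) [-37.2868  32.0175  -0.0019]
lug area 664 c [0.4805 0.0013] r 0.0368827159574512 ang -138.3003813480561
```

View pics/ov_6.png

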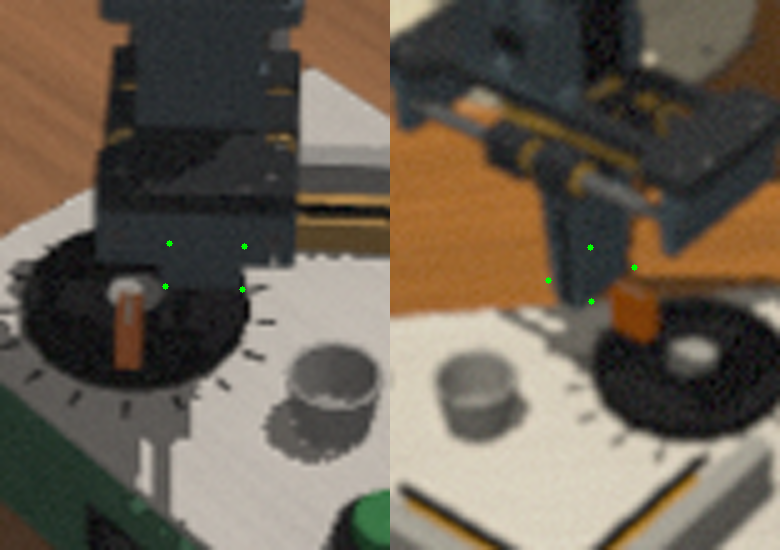

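View pics/wb_6.png

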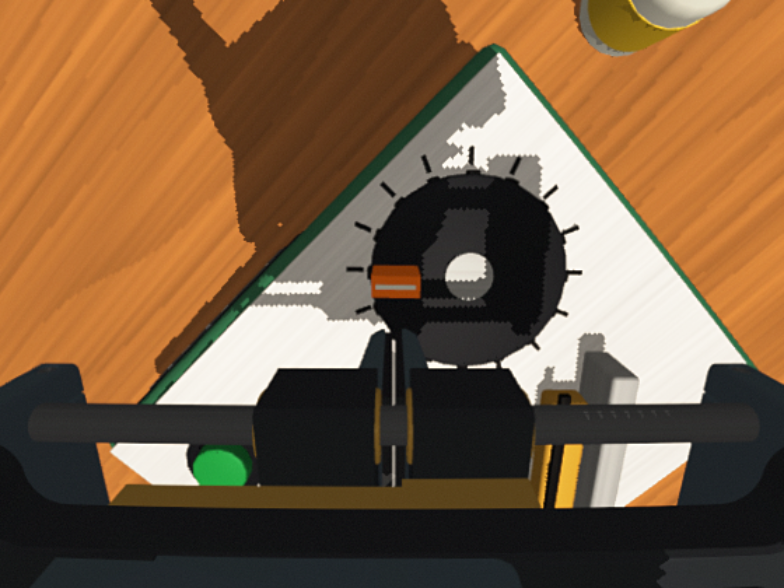

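Run:
```python
from h import *
o=get_obs()
T=R.from_rotvec(o['tool_rot']).as_matrix()
out=[]
for cam in ('side','scene'):
    im=cams.grab_frame(cam)[:,:,::-1].copy()
    c=proj(cam,o['ee_pos'],o); S=4
    x0,y0=int(c[0])-50,int(c[1])-85
    z=cv2.resize(im[y0:y0+130,x0:x0+99],None,fx=S,fy=S,interpolation=2)
    def d(P,col):
        p=(proj(cam,o['ee_pos']+T@(np.array(P)/1000.),o)-[x0,y0]+.5)*S; cv2.circle(z,(int(p[0]),int(p[1])),3,col,-1)
    for x in(-89,89):
        for y in (-38,38): d((x,y,-71),(255,255,0)); d((x,y,-115),(0,255,0));d((x,y,-90),(255,0,255))
    out.append(z)
cv2.imwrite('pics/body.png',np.hstack(out))
```

```text
(no output)
```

View pics/body.png

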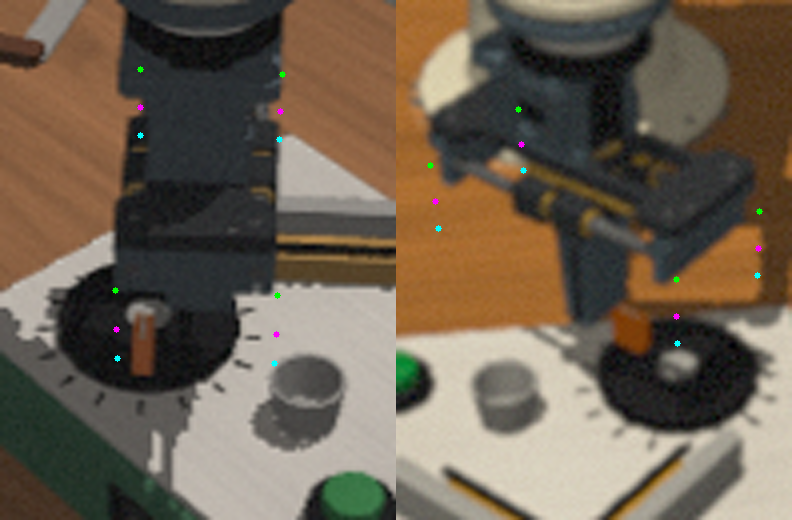

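The whole gripper body also sits about 44 mm further back than stated: its plate corners match z = -115 mm, not -71. The reported TCP is therefore about 44 mm ahead of the real one, with x and y fine. I'll lower by about 40 mm, watching the force.

Request:
play_rows --pt "-1 0 0 0.04 0 0 0" --pt "-1 0 0 0.04 0 0 0" --pt "-1 0 0 0.04 0 0 0" --pt "-1 0 0 0.03 0 0 0" --pt "-1 0 0 0 0 0 0" --pt "-1 0 0 0 0 0 0"

```text
clock: 7.35
ee_pos: [0.5041, -0.0231, 0.0759]
tool_rot: [-2.902, -1.202, 0.001]
wrist_force: [0.0, 0.1, 0.2]
finger_gap: 0.0004
```

```bash
python3 ov.py 7 -36;python3 st.py 7
```

```text
7.35 [ 0.50409877 -0.02308868  0.07594726] [0.0375494  0.11661738 0.16397555] [-1.64136587e-01  4.72501727e-01  1.76340737e+00 -2.76989521e-05
  9.06256415e-01 -9.49492908e-01]
t 7.45 [ 0.5045 -0.0231  0.0764] gap 0.0003315983538372166 F [ 0.3683  0.2586 -0.872 ] xang 44.99697639369209 tilt 0.026384683853048912
rel A in tool (mm) [-37.1056  32.1098   0.003 ]
lug area 1045 c [0.4803 0.0018] r 0.03663291867941237 ang -139.13484151740204
```

View pics/ov_7.png

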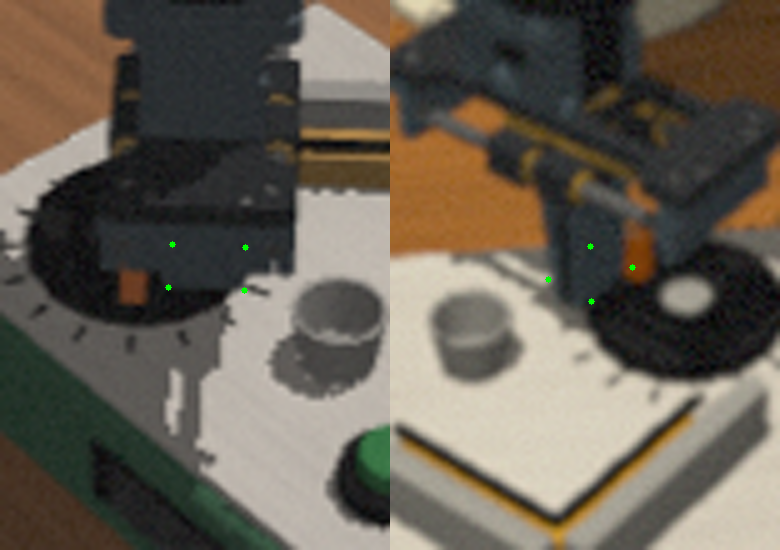

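View pics/wb_7.png

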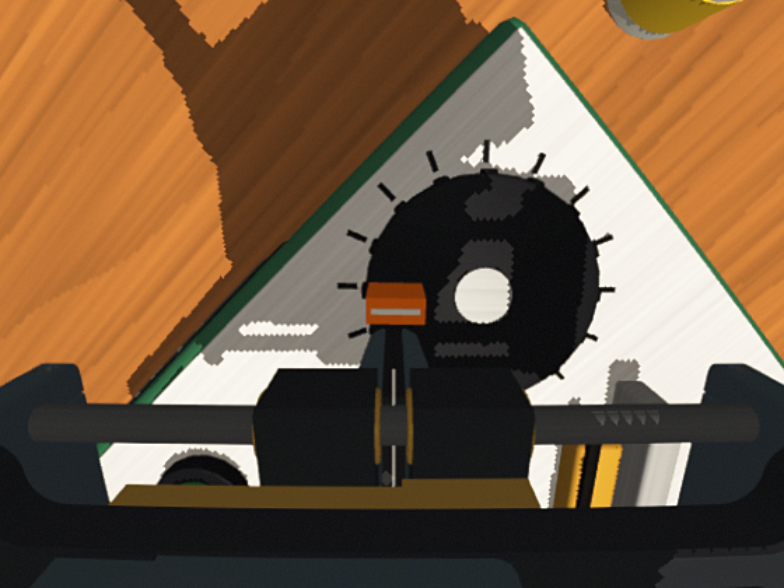

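The fingertip is now at about 0.112 m, below the lug's top, 11 mm behind its face. The wrist view has the lug at (396,303) and the tip at (395,335). I go down 4 mm more, make contact and orbit.

Request:
play_rows --pt "-1 0 0 0.016 0 0 0" --pt "-1 0 -0.021 0 0 0 0" --pt "-1 0 -0.021 0 0 0 0" --pt "-1 -0.0042 -0.0079 0 0 0 0.05" --pt "-1 -0.0042 -0.0079 0 0 0 0.05" --pt "-1 -0.0042 -0.0079 0 0 0 0.05" --pt "-1 0 0 0 0 0 0"

```text
clock: 8.2
ee_pos: [0.4899, -0.013, 0.0722]
tool_rot: [-2.988, -0.97, 0.001]
wrist_force: [0.6, -0.4, 0.0]
finger_gap: 0.0008
```

```bash
python3 st.py 8
```

```text
t 8.2 [ 0.4899 -0.013   0.0722] gap 0.000750817356788416 F [ 0.5662 -0.3697  0.0334] xang 35.95325631538208 tilt 0.024371387170256414
rel A in tool (mm) [-37.4327  20.7553   0.0033]
lug area 1126 c [0.4732 0.014 ] r 0.036717000291936336 ang -161.30979968252916
```

View pics/wb_8.png

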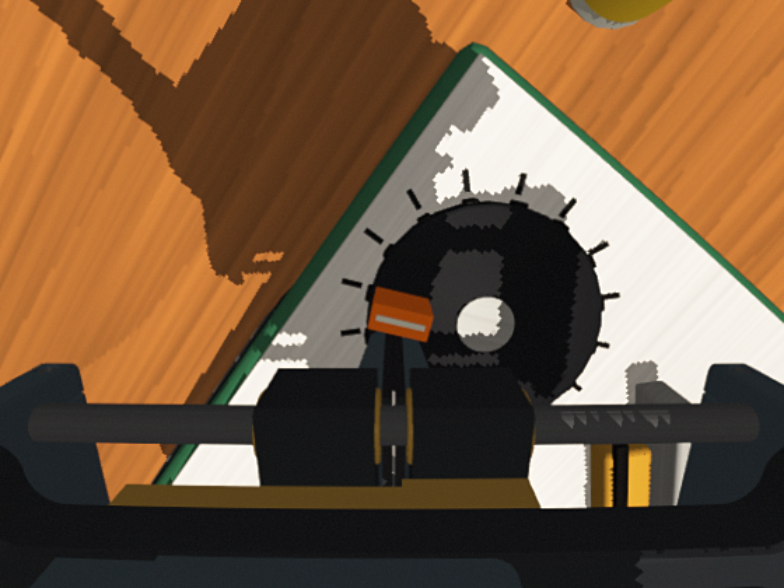

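One click: the lug went from -139.1° to -161.3° as measured. Next orbit 22.5°.

Request:
play_rows --pt "-1 -0.0052 -0.0099 0 0 0 0.0625" --pt "-1 -0.0052 -0.0099 0 0 0 0.0625" --pt "-1 -0.0052 -0.0099 0 0 0 0.0625" --pt "-1 -0.0052 -0.0099 0 0 0 0.0625" --pt "-1 -0.0052 -0.0099 0 0 0 0.0625" --pt "-1 -0.0052 -0.0099 0 0 0 0.0625" --pt "-1 0 0 0 0 0 0"

```text
clock: 8.95
ee_pos: [0.4767, -0.0034, 0.0722]
tool_rot: [-3.12, -0.37, 0.0]
wrist_force: [-0.3, 0.2, -0.7]
finger_gap: 0.0004
```

```bash
python3 st.py 9
```

```text
t 8.95 [ 0.4767 -0.0034  0.0722] gap 0.00038344854916057123 F [-0.2861  0.2309 -0.6912] xang 13.520336255701201 tilt 0.009562321335223002
rel A in tool (mm) [-37.2467  21.1176   0.0031]
lug area 1124 c [0.4716 0.0302] r 0.03664407355608537 ang 173.0725132642603
```

View pics/wb_9.png

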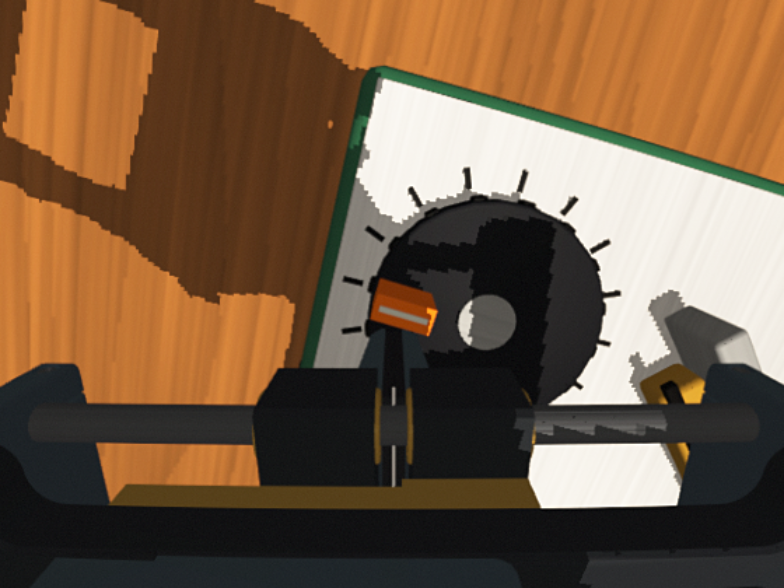

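The second click shows as 47.8° against 45° expected. I'll let it settle one row and recheck.

Request:
play_rows --pt "-1 0 0 0 0 0 0" --pt "-1 0 0 0 0 0 0"

```text
clock: 9.2
ee_pos: [0.477, -0.0037, 0.0721]
tool_rot: [-3.119, -0.372, -0.0]
wrist_force: [0.4, -0.7, -0.6]
finger_gap: 0.0005
```

```bash
python3 st.py 10
```

```text
t 9.2 [ 0.477  -0.0037  0.0721] gap 0.0004690531664972297 F [ 0.3897 -0.7181 -0.6148] xang 13.591681746840209 tilt 0.002463648292934298
rel A in tool (mm) [-37.0221  21.3568  -0.0018]
lug area 1134 c [0.4715 0.0284] r 0.036577814371741325 ang 175.9247563917402
```

It settled at 175.9°, exactly 45° turned, so that was just ringing. Third click, same orbit.

Request:
play_rows --pt "-1 -0.0052 -0.0099 0 0 0 0.0625" --pt "-1 -0.0052 -0.0099 0 0 0 0.0625" --pt "-1 -0.0052 -0.0099 0 0 0 0.0625" --pt "-1 -0.0052 -0.0099 0 0 0 0.0625" --pt "-1 -0.0052 -0.0099 0 0 0 0.0625" --pt "-1 -0.0052 -0.0099 0 0 0 0.0625" --pt "-1 0 0 0 0 0 0" --pt "-1 0 0 0 0 0 0"

```text
clock: 10.05
ee_pos: [0.4682, 0.0105, 0.0722]
tool_rot: [-3.132, 0.243, 0.0]
wrist_force: [0.2, 0.9, -0.0]
finger_gap: 0.0006
```

```bash
python3 st.py 11
```

```text
t 10.05 [0.4682 0.0105 0.0722] gap 0.0006245673451942407 F [ 0.2368  0.8785 -0.0087] xang -8.857398000710223 tilt 0.005472418817220124
rel A in tool (mm) [-36.9772  21.2396   0.0001]
lug area 1126 c [0.4752 0.0423] r 0.036725816235011866 ang 153.3596431006469
```

View pics/wb_11.png

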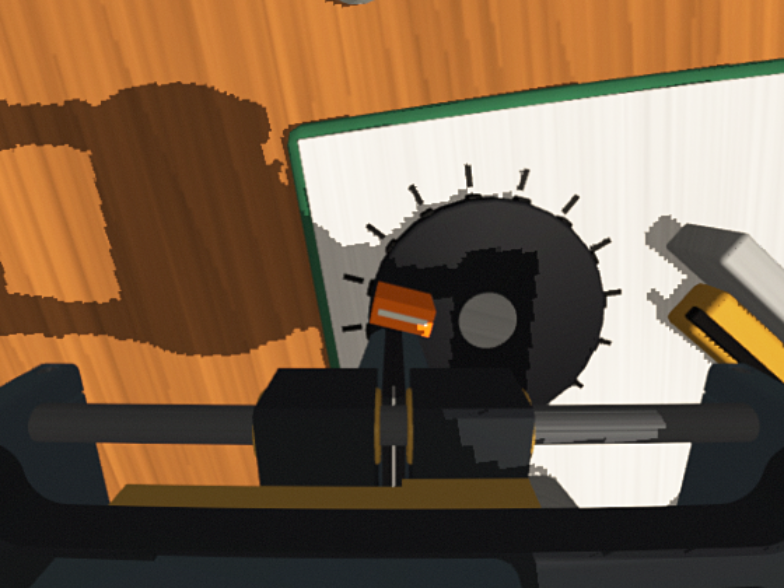

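Three clicks: 67.5° turned, lug at (403,309), the same place relative to the tool as before. Now the fourth, with gentler last rows.

Request:
play_rows --pt "-1 -0.0052 -0.0099 0 0 0 0.0625" --pt "-1 -0.0052 -0.0099 0 0 0 0.0625" --pt "-1 -0.0052 -0.0099 0 0 0 0.0625" --pt "-1 -0.0052 -0.0099 0 0 0 0.0625" --pt "-1 -0.0026 -0.005 0 0 0 0.03125" --pt "-1 -0.0026 -0.005 0 0 0 0.03125" --pt "-1 -0.0026 -0.005 0 0 0 0.03125" --pt "-1 0 0 0 0 0 0"

```text
clock: 10.9
ee_pos: [0.4654, 0.0253, 0.0721]
tool_rot: [3.037, -0.802, -0.0]
wrist_force: [-1.3, -4.5, 0.1]
finger_gap: 0.001
```

```bash
python3 st.py 12
```

```text
t 10.9 [0.4654 0.0253 0.0721] gap 0.0009546702679266482 F [-1.3126 -4.4528  0.1212] xang -29.572009627117062 tilt 0.030319758372588802
rel A in tool (mm) [-36.7778  21.4472   0.0116]
lug area 1152 c [0.4782 0.0475] r 0.03688823854996162 ang 143.99225837473628
```

View pics/wb_12.png

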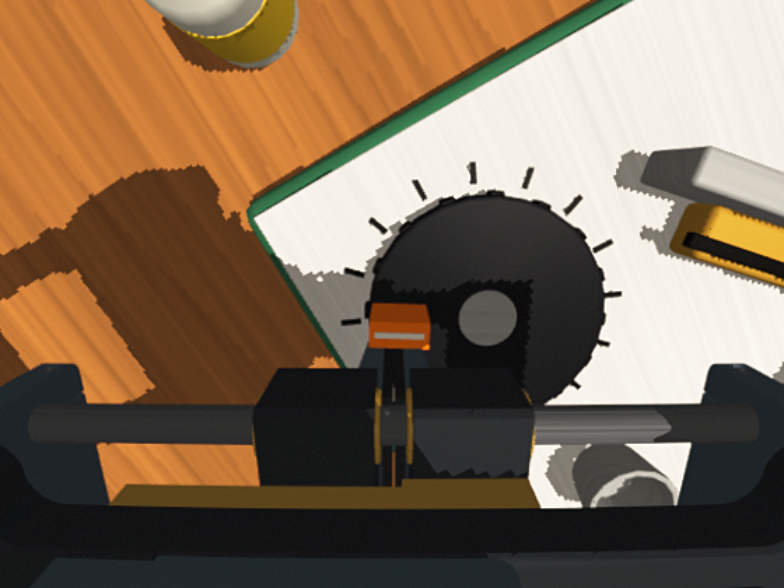

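The dial stands just before the hump (force about 4.6 N, lug 9.4° on). A little further, gently.

Request:
play_rows --pt "-1 -0.0021 -0.004 0 0 0 0.025" --pt "-1 -0.0021 -0.004 0 0 0 0.025" --pt "-1 0 0 0 0 0 0" --pt "-1 0 0 0 0 0 0" --pt "-1 0 0 0 0 0 0"

```text
clock: 11.45
ee_pos: [0.4657, 0.028, 0.0722]
tool_rot: [-3.015, 0.881, -0.0]
wrist_force: [-0.6, 0.6, -0.2]
finger_gap: 0.0004
```

```bash
python3 st.py 13
```

```text
t 11.45 [0.4657 0.028  0.0722] gap 0.00042525770768518884 F [-0.5505  0.6495 -0.1721] xang -32.58143957907922 tilt 0.007808434821802381
rel A in tool (mm) [-36.8358  20.9877  -0.0022]
lug area 1121 c [0.484  0.0538] r 0.03689352248452805 ang 130.61029032591443
```

View pics/wb_13.png

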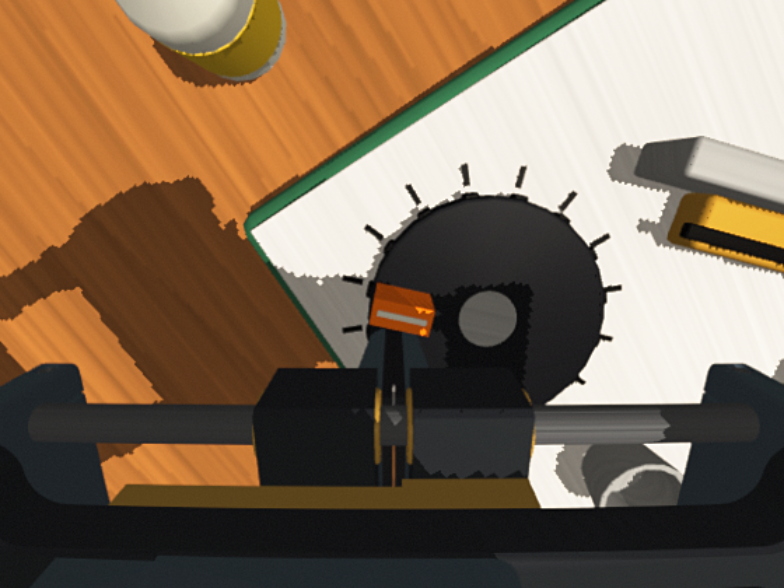

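The fourth click is in: the lug is at 130.6° against 130.9° expected for exactly 90°, and the force is about zero. I'll back away from the lug, lift, and square the tool.

Request:
play_rows --pt "-1 0 0.03 0 0 0 0" --pt "-1 0 0.03 0 0 0 0" --pt "-1 0 0 -0.16 0 0 0" --pt "-1 0 0 -0.16 0 0 0" --pt "-1 0 0 0 0 0 -0.136" --pt "-1 0 0 0 0 0 -0.136" --pt "-1 0 0 0 0 0 -0.136" --pt "-1 0 0 0 0 0 -0.136"

```text
clock: 12.3
ee_pos: [0.4571, 0.0147, 0.1522]
tool_rot: [3.142, 0.009, -0.0]
wrist_force: [-0.6, 0.6, 0.4]
finger_gap: 0.0002
```

Request:
play_rows --pt "-1 0.034 0.163 0 0 0 0" --pt "-1 0.034 0.163 0 0 0 0" --pt "-1 0.034 0.163 0 0 0 0" --pt "-1 0.034 0.163 0 0 0 0" --pt "-1 0 0 0 0 0 0" --pt "-1 0 0 0 0 0 0"

```text
clock: 12.9
ee_pos: [0.4909, -0.1488, 0.1519]
tool_rot: [-3.141, 0.003, 0.001]
wrist_force: [0.1, 0.4, 0.4]
finger_gap: 0.0003
```

```bash
python3 st.py 14; python3 ov.py 14 -36
```

```text
t 12.9 [ 0.4909 -0.1488  0.1519] gap 0.0003229200081166291 F [0.0906 0.4361 0.3806] xang -0.10400982956444392 tilt 0.04110540193051552
rel A in tool (mm) [-16.7831 174.5968  -0.0507]
12.95 [ 0.49075808 -0.14783062  0.15191254] [-0.09385467  0.33060655 -0.15788326] [-4.09223622e-01  3.75403408e-01  1.66076820e+00  1.37603975e-04
  1.10638838e+00 -4.08610668e-01]
```

View pics/wb_14.png

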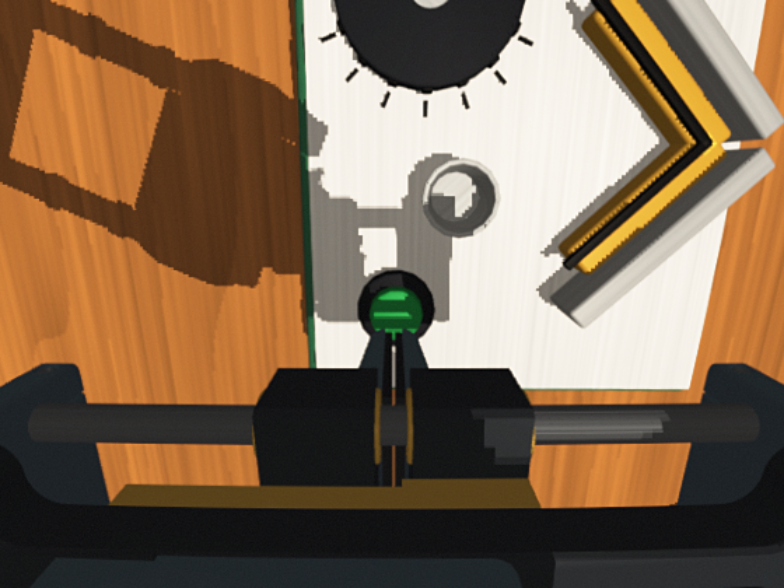

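View pics/ov_14.png

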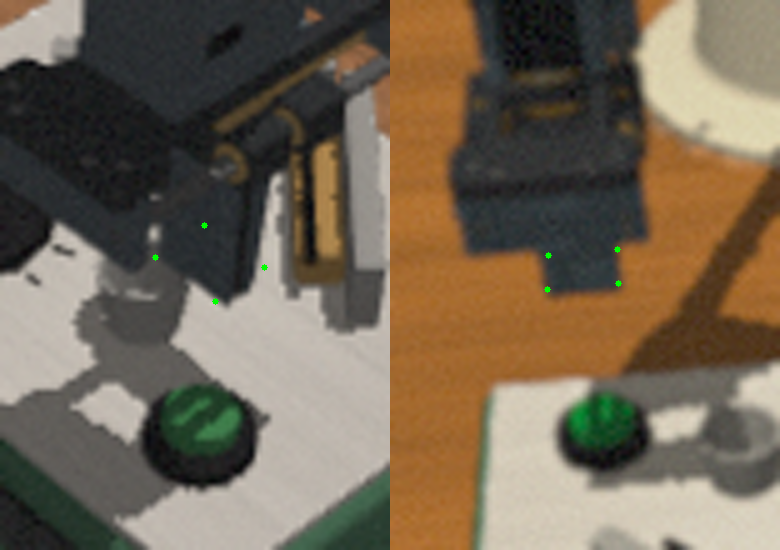

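The finger stands centred over the button. In the wrist view the button is at (395,308). The tip overlay at -36 mm matches within a couple of mm in both views, so contact is expected at a reported z of about 0.071. Descending.

Request:
play_rows --pt "-1 0 0 0.1 0 0 0" --pt "-1 0 0 0.1 0 0 0" --pt "-1 0 0 0.06 0 0 0" --pt "-1 0 0 0.03 0 0 0" --pt "-1 0 0 0.01 0 0 0" --pt "-1 0 0 0.008 0 0 0" --pt "-1 0 0 0 0 0 0"

```text
clock: 13.75
ee_pos: [0.4918, -0.1476, 0.0757]
tool_rot: [3.141, 0.001, 0.001]
wrist_force: [-1.0, 2.0, 2.9]
finger_gap: 0.0007
```

```bash
python3 ov.py 15 -36; python3 -c "
from h import *
save('wrist','w_15.png'); print(get_obs()['clock'])"
```

```text
13.75 [ 0.49180773 -0.14761659  0.07567307] [-0.95327072  2.04296477  2.86948623] [-4.07995818e-01  4.82119376e-01  1.74357888e+00  1.15115337e-04
  9.15271423e-01 -4.08577727e-01]
13.9
```

View pics/ov_15.png

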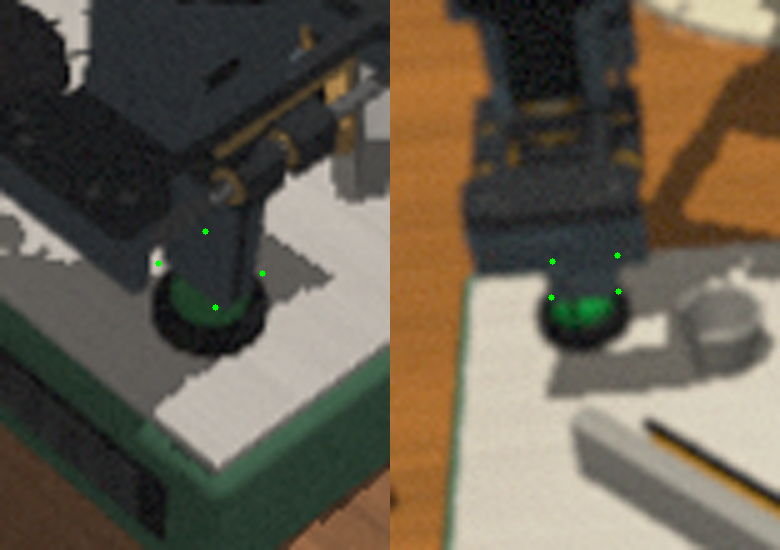

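View pics/w_15.png

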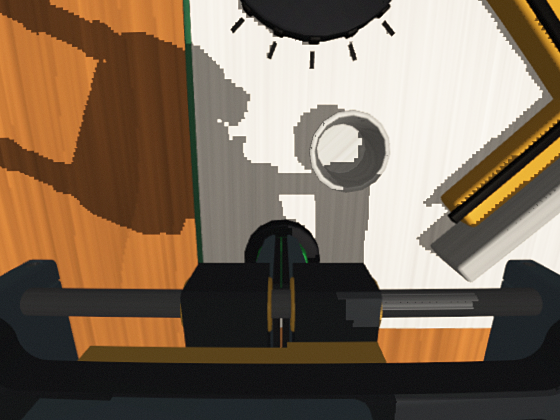

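Contact already: 2.9 N upward. Pressing in 2 mm steps.

Request:
play_rows --pt "-1 0 0 0.008 0 0 0" --pt "-1 0 0 0 0 0 0"

```text
clock: 14.1
ee_pos: [0.4919, -0.1479, 0.0733]
tool_rot: [3.141, 0.0, 0.001]
wrist_force: [-0.6, 1.4, 4.7]
finger_gap: 0.0004
```

Request:
play_rows --pt "-1 0 0 0.008 0 0 0" --pt "-1 0 0 0 0 0 0"

```text
clock: 14.3
ee_pos: [0.492, -0.1479, 0.0717]
tool_rot: [3.141, 0.0, 0.001]
wrist_force: [-1.2, 1.8, 15.3]
finger_gap: 0.0006
```

Request:
play_rows --pt "-1 0 0 0.006 0 0 0" --pt "-1 0 0 0 0 0 0"

```text
clock: 14.5
ee_pos: [0.4921, -0.1479, 0.0713]
tool_rot: [3.141, 0.0, 0.003]
wrist_force: [-8.2, 5.5, 41.0]
finger_gap: 0.0006
```

A hard stop at z ≈ 0.0715 (41 N). The spring rise fits 6 mm of travel. I'll take a look, then let go.

```bash
python3 ov.py 16 -33
```

```text
14.5 [ 0.4920968  -0.14791085  0.07128009] [-8.1595024   5.54158209 41.00808206] [-4.08274683e-01  4.88793502e-01  1.74786627e+00  7.26071383e-05
  9.03137524e-01 -4.08633425e-01]
```

Request:
play_rows --pt "-1 0 0 -0.03 0 0 0" --pt "-1 0 0 -0.1 0 0 0" --pt "-1 0 0 -0.16 0 0 0" --pt "-1 0 0 -0.16 0 0 0" --pt "-1 0 0.1 -0.16 0 0 0" --pt "-1 0 0.1 0 0 0 0" --pt "-1 0 0 0 0 0 0" --pt "-1 0 0 0 0 0 0"

```text
clock: 15.4
ee_pos: [0.4912, -0.1978, 0.2216]
tool_rot: [-3.141, 0.001, 0.001]
wrist_force: [0.4, 1.3, -0.4]
finger_gap: 0.0004
```

```bash
python3 st.py 17
python3 - <<'E'
from h import *
o=get_obs()
for c in ('scene','side'):
    im=save(c,c+'17.png')
    for n,z in dict(glue_mid=.065,tub_mid=.1,corner_mid=.009,dial_lug=.111).items():
        for d in spot_point(c,n)[:1]: print(c,n,round(d['p'],2),atz(c,d['location'],z))
a=cv2.imread('pics/scene17.png')[150:270,120:380];b=cv2.imread('pics/side17.png')[190:370,170:420]
cv2.imwrite('pics/s17.png',cv2.resize(a,None,fx=3,fy=3));cv2.imwrite('pics/d17.png',cv2.resize(b,None,fx=3,fy=3))
E
```

```text
t 15.4 [ 0.4912 -0.1978  0.2216] gap 0.00036777126883138123 F [ 0.411   1.2611 -0.4169] xang -0.04768998073395451 tilt 0.056427004608214926
rel A in tool (mm) [-16.6607 223.6137  -0.0954]
scene glue_mid 0.97 [0.48952001 0.20633088 0.065     ]
scene tub_mid 0.55 [ 0.53472132 -0.07505112  0.1       ]
scene corner_mid 0.97 [ 0.54946742 -0.3127231   0.009     ]
scene dial_lug 0.8 [0.48373248 0.04915284 0.111     ]
side glue_mid 0.92 [0.47476645 0.20135584 0.065     ]
side tub_mid 0.77 [ 0.52875049 -0.07860739  0.1       ]
side corner_mid 0.88 [ 0.53261113 -0.30664545  0.009     ]
side dial_lug 0.94 [0.4864926 0.0462191 0.111    ]
```

View pics/ov_16.png

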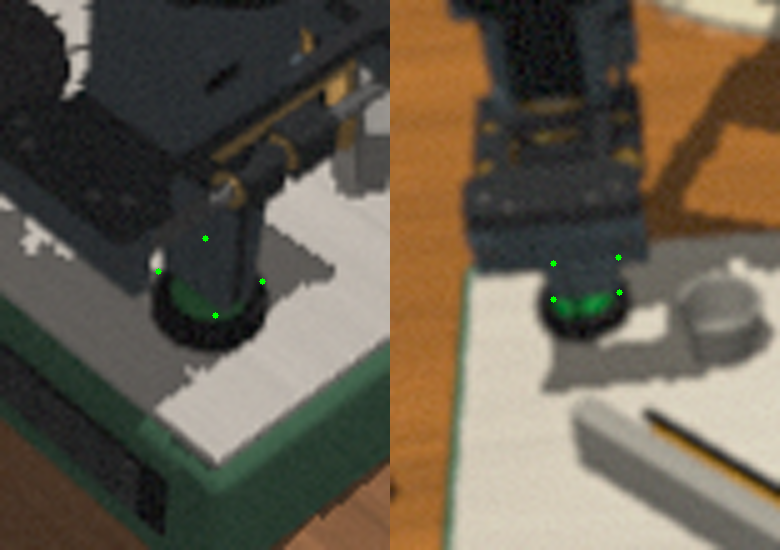

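View pics/wb_17.png

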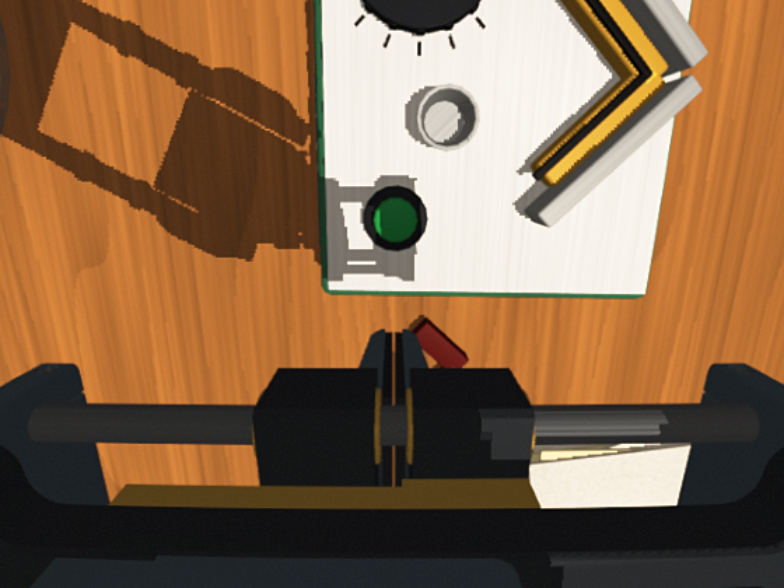

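View pics/d17.png

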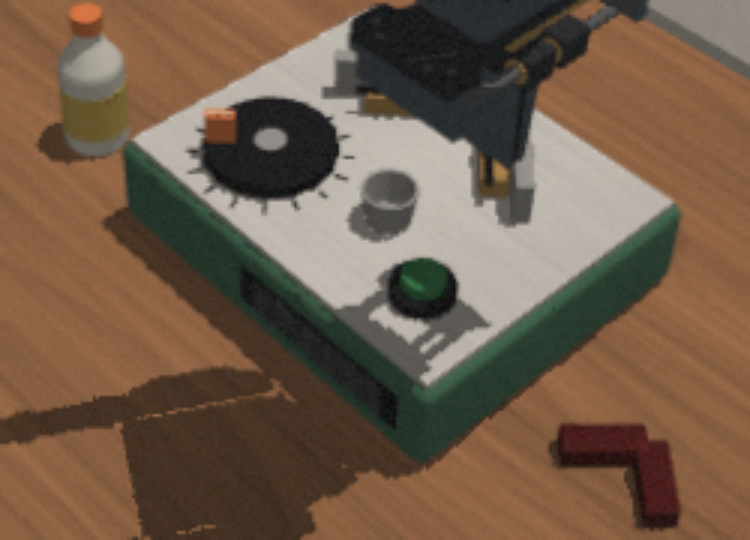

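The button is up again, the lug is at 4 clicks, and nothing else moved. To be sure of the travel I'll press once more, noting where contact begins.

Request:
play_rows --pt "-1 0 -0.1 0 0 0 0" --pt "-1 0 -0.1 0.16 0 0 0" --pt "-1 0 0 0.16 0 0 0" --pt "-1 0 0 0.16 0 0 0" --pt "-1 0 0 0.072 0 0 0" --pt "-1 0 0 0 0 0 0" --pt "-1 0 0 0 0 0 0"

```text
clock: 16.65
ee_pos: [0.4919, -0.1479, 0.0847]
tool_rot: [3.142, 0.0, 0.0]
wrist_force: [0.1, 0.6, -0.0]
finger_gap: 0.0006
```

Request:
play_rows --pt "-1 0 0 0.008 0 0 0" --pt "-1 0 0 0 0 0 0"

```text
clock: 16.85
ee_pos: [0.4923, -0.1481, 0.0832]
tool_rot: [3.141, 0.0, 0.003]
wrist_force: [-0.4, -0.5, 0.2]
finger_gap: 0.0007
```

Request:
play_rows --pt "-1 0 0 0.008 0 0 0" --pt "-1 0 0 0 0 0 0"

```text
clock: 17.05
ee_pos: [0.4917, -0.1479, 0.0804]
tool_rot: [3.141, 0.0, 0.001]
wrist_force: [-0.3, 0.1, 0.9]
finger_gap: 0.0007
```

Request:
play_rows --pt "-1 0 0 0.008 0 0 0" --pt "-1 0 0 0 0 0 0"

```text
clock: 17.25
ee_pos: [0.4915, -0.1477, 0.078]
tool_rot: [-3.142, -0.0, 0.0]
wrist_force: [-0.5, 0.1, 0.1]
finger_gap: 0.0004
```

Request:
play_rows --pt "-1 0 0 0.008 0 0 0" --pt "-1 0 0 0 0 0 0"

```text
clock: 17.45
ee_pos: [0.4916, -0.1478, 0.076]
tool_rot: [-3.142, -0.0, 0.0]
wrist_force: [-0.1, -0.1, 2.0]
finger_gap: 0.0005
```

Request:
play_rows --pt "-1 0 0 0.016 0 0 0" --pt "-1 0 0 0.006 0 0 0" --pt "-1 0 0 0 0 0 0"

```text
clock: 17.75
ee_pos: [0.4918, -0.1479, 0.0715]
tool_rot: [3.141, 0.001, 0.001]
wrist_force: [-5.8, 2.9, 25.4]
finger_gap: 0.0007
```

Request:
play_rows --pt "-1 0 0 -0.03 0 0 0" --pt "-1 0 0 -0.1 0 0 0" --pt "-1 0 0 -0.16 0 0 0" --pt "-1 0 0 -0.16 0 0 0" --pt "-1 0 0.1 -0.16 0 0 0" --pt "-1 0 0.1 0 0 0 0" --pt "-1 0 0 0 0 0 0" --pt "-1 0 0 0 0 0 0"

```text
clock: 18.55
ee_pos: [0.4912, -0.1977, 0.2225]
tool_rot: [-3.141, 0.001, 0.001]
wrist_force: [0.6, 0.0, -0.2]
finger_gap: 0.0005
```

Run:
```python
from h import *
b=save('side','side18.png')[190:370,170:420,::-1]; print(get_obs()['clock'])
cv2.imwrite('pics/d18.png',cv2.resize(b,None,fx=3,fy=3))
print(proj('side',[.508,.0258,.099]))
```

```text
18.6
[259.31395815 236.283485  ]
```

View pics/d18.png

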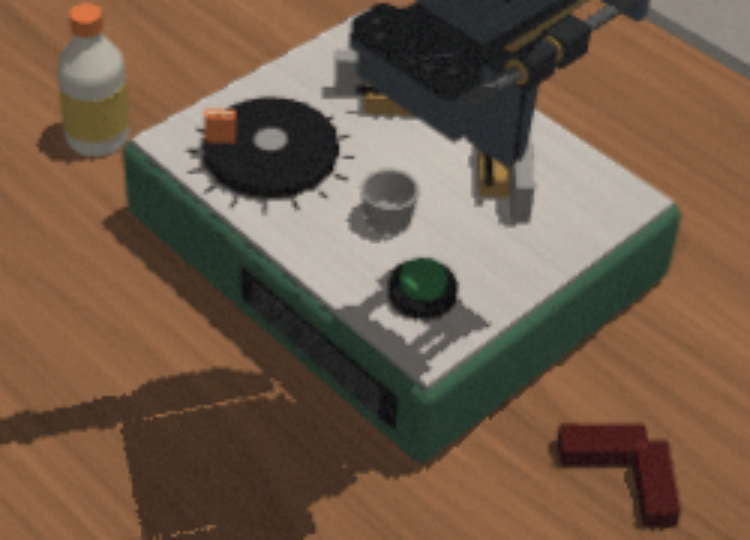

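Contact began at about 0.0775 m and the stop is at about 0.0715 m, so the travel was about 6 mm, fully down. The picture shows the lug at front left (220,126), the button up at (425,278), and the bottle, tub and corner unmoved. Handing in.

```bash
python3 -c "
from station import r
print(r.sign_off())"
```

```text
the job is handed in; nothing more can be done
None
```

I turned the dial four clicks clockwise with the shut fingertips, pressed the green button fully down and let go, and handed the job in at about 18.6 s.

**Dial:** I pushed and checked one click at a time. The lug measured 90.3° round from the start (90° expected), with about zero force on the finger, so it was resting in its click. The second click rang a little, reading 47.8° before it settled at 45.0°. The pushing never went near the hump past the fourth click.

**Button:** I pressed it twice, the second time to confirm the travel. Contact began at about 0.0775 m and it stopped hard at about 0.0715 m, roughly 6 mm. The stop force reached 41 N on the first press, well above the 5 N the button needs. The last picture shows the button up again.

**Other things:** In the last pictures the bottle, tub and corner look unmoved. The network positions agreed with the earlier ones within their scatter. The arm was clear of everything.

**Disagreement:** The fingertips were about 40 mm higher above the reported TCP than the stated tool geometry gives. Because of this, the first push passed over the lug without touching it. I measured the offset from the camera views and used it from then on.

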